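Fit the pressing board onto the two-post kitchen press

ROBOT

A 6-joint arm with a two-finger parallel gripper is mounted at the origin on the work surface. World frame = base frame: x ahead of the robot, y to its left, z up, the work surface at z = 0. Lengths are in m, angles in rad, forces in N, time in s.
With the tool pointing down it reaches from about 0.275 to 0.725 m from the base axis. Payload 5.6 kg.
Tool frame: the origin (TCP) lies midway between the tips of the shut fingers; the grasp point (between the pads) lies 19 mm behind it; x points along the fingers, z is the direction in which the jaws open and shut, and the axes are right-handed (so a half turn about x gives the same grasp; the last joint's range is limited). The gripper opens to 85 mm and grips with 20 to 120 N. Pads are 22 mm wide; open, the fingers measure 114 mm over their backs; the gripper's body (76 mm by 85 mm) begins 54 mm behind the grasp point. The pads swing forward as they close: fully open they stand 13 mm farther back than shut.
Start: joints at [-0.989, 0.255, 0.108, 0, -1.424, -0.285], TCP at [0.161, -0.526, 0.231] pointing down, gripper open.
Joint ranges: [-2.95, 2.95], [-1.21, 1.97], [-1.09, 1.5], [-2.87, 1.71], [-2.94, -0.07], [-3.05, 3.05]. Speed limits (rad/s): [2.57, 2.57, 3.14, 3.14, 3.14, 3.14].

INTERFACE

Orientations are given as a unit quaternion [w, x, y, z].
In Python, from bench import manip, get_image, job gives the robot as it stands. The module is installed in compiled form; this text tells all that it offers.
- The arm moves only by the tool step_arm, never from a script. Its argument "commands" is a list of rows, each an object with "translation": the shift along the tool's x, y, z in cm, a list of three; "yaw": the turn about the tool's x in degrees; "claw": the closure, from -1 (fully open) to 1 (shut). In form: [{"translation": [dx, dy, dz], "yaw": yaw, "claw": claw}, ...]. A call has 1 to 10 rows; each row is the pose to reach, as a shift and turn from the pose measured when the call began, along the tool's axes at that moment; what a row does not reach only later rows make up. A row lasts 1/8 s, in which the tool goes at most 62.5 mm and 10.7 degrees, less where a joint would pass 70% of its speed; a pose out of reach is approached as far as the arm can. A call with a gripper value outside its range is refused whole. The fingers move at their own pace and stop on an object; "grip_force" is the grip in N (left out, the last holds). Time passes only in rows, so rows that repeat a pose let the fingers close. It gives the time, the measured TCP pose, the force and the opening at its end, in the units of the state.
- manip.get_obs(): the state, without advancing time (a new reading comes with each control period).
- get_image(name): name is "scene" or "side" or "wrist"; returns a dict with "image" (480x640x3 uint8, red, green, blue), "depth" (480x640 float32, m along the optical axis (not along the pixel's ray), 0 where there is no reading), "camera_matrix" (3x3 intrinsics, pixels), "k1" (the pictures are not rectified: a ray, as slopes to the right and down, at radius r is drawn at 1 + k1 r^2 times it, then the intrinsics apply), "view" (4x4, takes a point from world to camera coordinates). Camera axes: x right, y up, looking along -z (the intrinsics and any distortion apply to the point x, -y, -z); pixel columns grow to the right and rows downward; lengths in m; the calibration is good to about 2 mm. A picture is of the moment at which its call begins.
- job.finish_job(): hands the job in, once; it reports no verdict.
The state is a dict: "time_s": time; "joint_positions": joint angles; "qd": joint speeds; "joint_torque": joint torques, N m; "tcp_pos": TCP position; "tcp_rot": TCP orientation; "ft_force": force on the tool from outside, world axes, zero at the start; "ft_torque": the same for the moment, N m; "width": opening from 0.0 (shut) to 1.0 (fully open).
Only numpy, scipy, OpenCV 4.12 (cv2) and the standard library are available. Lean on these libraries where they do the work, as an engineer would, in place of code of your own. Each camera call takes 0.05 s, during which the arm holds its last target.

TASK

Pick up the wooden board that has two round holes by its grip, and lower it over the two upright posts of the white kitchen press until it lies flush on the press base, then let go. Set it down gently rather than letting it drop, and leave the solid board without holes and the sugar pot where they are.

Things in the scene. Friction and masses are not known exactly. Their poses are not given: they have to be found in the camera images.
- holed_grip (a point): Middle of the grip of the loose wooden board with two holes (0.26 kg). Board 170 x 110 x 16 mm (x, y, z) lying flat on the worktop; grip bar on its top centre 52 long (x), 24 wide (y), 50 mm high. This point is 41 mm above the board's underside, 25 above its top face. Through holes 32 mm in diameter at x = +52 and -52 mm. z up; a half turn about z fits as well.
- press_seat (a point): Centre of the press base's flat top face, midway between its two posts. White plastic slab 200 x 140 mm (x, y) on feet, fixed, top face 24 mm above the worktop. Two steel posts 12 mm in diameter with tapered tips rise 45 mm above it at x = +52 and -52 mm. z up. With the board seated flush, its grip point is 41 mm above this point.
- solid_grip (a point): Centre of the grip of the look-alike wooden board without holes, a bystander: same outline (170 x 110 x 16 mm), same grip bar and same position of this point, 41 mm above its underside. Lies flat on the worktop; leave it alone.
- sugar_pot_mid (a point): Middle of the white ceramic lidded sugar pot, a bystander: 90 mm in diameter, 96 mm high with its knob; this point is on its axis, 45 mm above the worktop. Leave it alone.
Not all that is in view belongs to the job. Leave any blue or purple look-alike of the part that bears holed_grip alone.

How it is judged:
By the outcome, as a careful person would: the job done as asked, in the order asked, and still so for the second after the job is handed in, with the robot touching nothing.
It also fails if it takes over 48 s, if anything falls off the work surface, if the arm or the gripper's body presses on something with over 40 N, if the wrist force passes 120 N, or if a joint passes its speed limit or range.

## Working session

There is one attempt and no reset: what is moved stays moved. The work goes in short steps, Python scripts to look and compute and a tool call to move; the robot and the scene stay as the last step left them, time stands still between calls to the robot, and variables do not carry over. Pictures are saved under pics/ and viewed, and the job is handed in when it is done.

Besides the shell and the picture viewer there is one more tool, called after "Request:" by a JSON object that holds its "fn" and its "kwargs", one argument or row to a line. step_arm: Moves the arm, as the interface text tells. Its arguments: {"type":"object","properties":{"commands":{"type":"array"},"grip_force":{"type":"number"}},"required":["commands"]}

```bash
mkdir -p pics; cat > h.py <<'E'
import numpy as np, cv2
from bench import manip, get_image, job
def grab(name):
    d=get_image(name); np.savez(f'/tmp/{name}.npz',**{k:np.asarray(v) for k,v in d.items()}); return d
def load(name): return dict(np.load(f'/tmp/{name}.npz'))
def world(d,u=None,v=None,z=None):
    """full map of world points (480x640x3)"""
    K=d['camera_matrix'];k1=float(d['k1'])
    vv,uu=np.mgrid[0:480,0:640].astype(float)
    p=cv2.undistortPoints(np.stack([uu.ravel(),vv.ravel()],1)[:,None],K,np.array([k1,0,0,0,0.]))[:,0]
    x,y=p[:,0],p[:,1]; D=d['depth'].ravel()
    c=np.stack([x*D,-y*D,-D,np.ones_like(D)],1)
    return (c@np.linalg.inv(d['view']).T)[:,:3].reshape(480,640,3)
def proj(d,P):
    P=np.atleast_2d(P); c=(np.c_[P,np.ones(len(P))]@d['view'].T)[:,:3]
    x=c[:,0]/-c[:,2]; y=-c[:,1]/-c[:,2]; f=1+float(d['k1'])*(x*x+y*y)
    K=d['camera_matrix']; return np.c_[K[0,0]*x*f+K[0,2],K[1,1]*y*f+K[1,2]]
E
python3 - <<'E'
from h import *
for n in ['scene','side','wrist']:
    d=grab(n); cv2.imwrite(f'pics/{n}0.png',d['image'][...,::-1]); print(n,d['k1'],np.linalg.inv(d['view'])[:3,3])
o=manip.get_obs(); print(o)
E
```

```text
scene -0.005326447165932197 [1.55182276 0.72067909 1.12392715]
side -0.04086441527517567 [0.13115667 0.80540261 0.88147974]
wrist -0.08682984599611954 [ 0.08786707 -0.5472857   0.37281473]
{'time_s': 0.15, 'joint_positions': array([-9.89394889e-01,  2.55633084e-01,  1.07323096e-01, -3.39142038e-04,
       -1.42391452e+00, -2.84606422e-01]), 'qd': array([-0.00013615, -0.00175389,  0.00306408,  0.00026041, -0.00048833,
        0.00094562]), 'joint_torque': array([-1.53325287e-03, -3.86942947e+01,  2.38081223e+01,  5.36654279e+00,
       -4.56667825e-03, -9.16905890e-06]), 'tcp_pos': array([ 0.16079218, -0.52558964,  0.23060266]), 'tcp_rot': array([ 0.42087757, -0.56798775,  0.42030639,  0.56885369]), 'ft_force': array([ 0.4419867 , -0.25112626, -0.32994727]), 'ft_torque': array([-0.00255551,  0.00204518, -0.02176262]), 'width': 0.9963636507478589}
```

View pics/scene0.png

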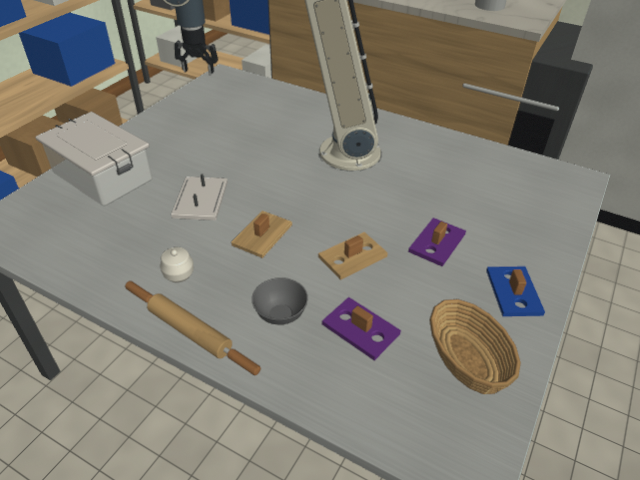

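View pics/side0.png

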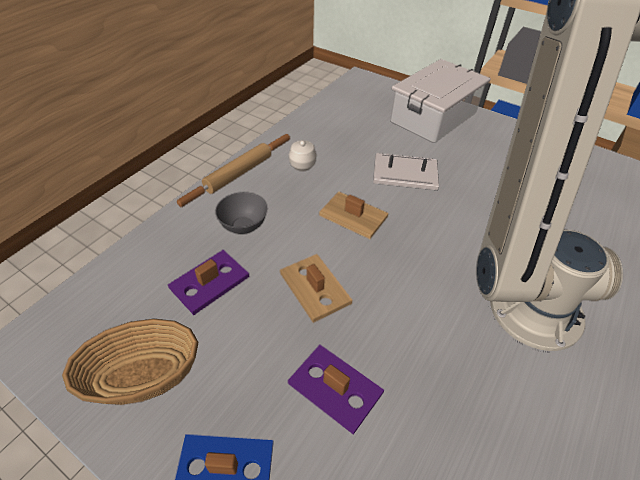

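View pics/wrist0.png

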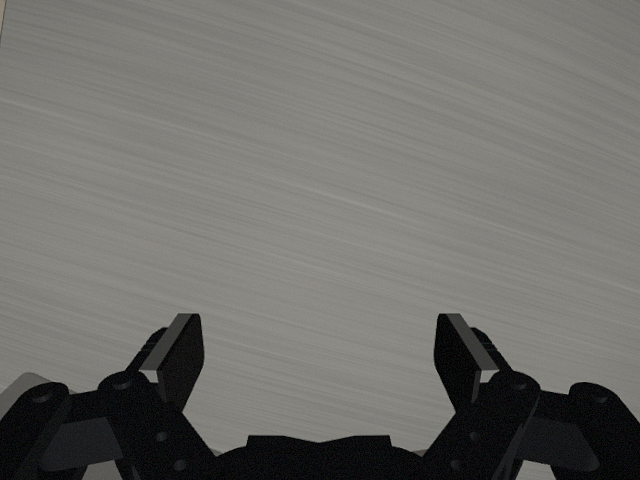

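The holed wooden board is at scene (353,253) and side (316,286). The solid board without holes is at scene (262,232) and side (354,212). The purple boards (scene 437,241 and 361,328) and the blue board (516,290) are look-alikes. The press with two posts is at scene (200,197) and side (407,170). Next I'll enlarge a crop to confirm and measure.

```bash
python3 - <<'E'
from h import *
a=load('scene')['image'][185:285,225:395]; b=load('side')['image'][140:330,270:450]
a=cv2.resize(a,None,fx=2.3,fy=2.3,interpolation=3); b=cv2.resize(b,None,fx=2.2,fy=2.2,interpolation=3)
c=np.zeros((max(a.shape[0],b.shape[0]),a.shape[1]+b.shape[1],3),np.uint8); c[:a.shape[0],:a.shape[1]]=a; c[:b.shape[0],a.shape[1]:]=b
cv2.imwrite('pics/crop1.png',c[...,::-1])
for n,seeds in [('scene',{'holed':(353,253),'solid':(262,232),'press':(200,197),'pot':(177,265)}),('side',{'holed':(316,286),'solid':(354,212),'press':(407,170),'pot':(302,155)})]:
    d=load(n); W=world(d); ok=d['depth']>0
    for k,(u,v) in seeds.items():
        R=np.zeros((480,640),bool); r=60; R[max(0,v-r):v+r,max(0,u-r):u+r]=1
        zt={'holed':.016,'solid':.016,'press':.024,'pot':.045}[k]
        tol=.005 if k!='pot' else .04
        m=R&ok&(abs(W[...,2]-zt)<tol)
        N,L,S,C=cv2.connectedComponentsWithStats(m.astype(np.uint8))
        cand=[i for i in range(1,N) if S[i,4]>60]
        i=min(cand,key=lambda i:np.hypot(*(C[i]-[u,v])))
        P=W[L==i]; rect=cv2.minAreaRect(P[:,:2].astype(np.float32))
        print(n,k,len(P),'z',np.median(P[:,2]).round(4),'rect',np.round(rect[0],4),np.round(rect[1],4),round(rect[2],2), np.round(cv2.boxPoints(rect),3).tolist())
        # high bits
        c=np.array(rect[0]); near=ok&R&(np.hypot(W[...,0]-c[0],W[...,1]-c[1])<.09)
        lo,hi={'holed':(.03,.09),'solid':(.03,.09),'press':(.04,.09),'pot':(.03,.12)}[k]
        H=near&(W[...,2]>lo)&(W[...,2]<hi)
        NN,LL,SS,CC=cv2.connectedComponentsWithStats(H.astype(np.uint8))
        for j in range(1,NN):
            if SS[j,4]>5:
                Q=W[LL==j]; print('   high',SS[j,4],'px',CC[j].round(1),'mean',Q.mean(0).round(4),'zmax',Q[:,2].max().round(4),'min',Q.min(0).round(3),'max',Q.max(0).round(3))
        if k in('holed','solid'):
            T=ok&near&(abs(W[...,2]-.066)<.004); Q=W[T]; rr=cv2.minAreaRect(Q[:,:2].astype(np.float32)); print('   griptop',len(Q),Q.mean(0).round(4),[np.round(x,4) for x in rr])
E
```

```text
scene holed 1123 z 0.0172 rect [0.482  0.2529] [0.1161 0.1749] 64.22 [[0.3779999911785126, 0.23899999260902405], [0.5360000133514404, 0.16300000250339508], [0.5860000252723694, 0.2669999897480011], [0.42800000309944153, 0.34299999475479126]]
   high 270 px [352.7 244.6] mean [0.4892 0.2559 0.0552] zmax 0.0735 min [0.456 0.233 0.03 ] max [0.512 0.275 0.074]
   griptop 93 [0.4852 0.2539 0.0664] [array([0.4852, 0.2545]), array([0.0303, 0.0532]), np.float64(65.2433)]
scene solid 1048 z 0.0171 rect [ 0.537  -0.0264] [0.1161 0.1773] 89.96 [[0.4480000138282776, -0.08399999886751175], [0.6259999871253967, -0.08399999886751175], [0.6259999871253967, 0.03200000151991844], [0.4480000138282776, 0.03200000151991844]]
   high 227 px [260.8 223.1] mean [ 0.5427 -0.0209  0.0555] zmax 0.0721 min [ 0.509 -0.038  0.03 ] max [ 0.567 -0.01   0.072]
   griptop 90 [ 0.5377 -0.0239  0.0665] [array([ 0.5369, -0.0239]), array([0.0552, 0.0259]), np.float64(3.9397)]
scene press 1465 z 0.0243 rect [ 0.4984 -0.288 ] [0.2047 0.1416] 25.73 [[0.375, -0.26899999380111694], [0.43700000643730164, -0.3959999978542328], 
[... 1807 characters left out ...]
200000047683716, -0.3070000112056732], [0.5559999942779541, -0.17499999701976776]]
   high 30 px [390.5 159.3] mean [ 0.544  -0.2589  0.0555] zmax 0.0703 min [ 0.538 -0.266  0.042] max [ 0.55  -0.253  0.07 ]
   high 33 px [424.1 162.8] mean [ 0.4504 -0.3059  0.0544] zmax 0.0681 min [ 0.445 -0.315  0.04 ] max [ 0.456 -0.301  0.068]
side pot 660 z 0.0591 rect [ 0.7885 -0.1244] [0.0833 0.0799] 89.39 [[0.7480000257492065, -0.16599999368190765], [0.828000009059906, -0.16699999570846558], [0.8289999961853027, -0.08299999684095383], [0.7490000128746033, -0.0820000022649765]]
   high 597 px [301.8 153.7] mean [ 0.7812 -0.1132  0.0634] zmax 0.0956 min [ 0.748 -0.166  0.03 ] max [ 0.829 -0.083  0.096]
```

View pics/crop1.png

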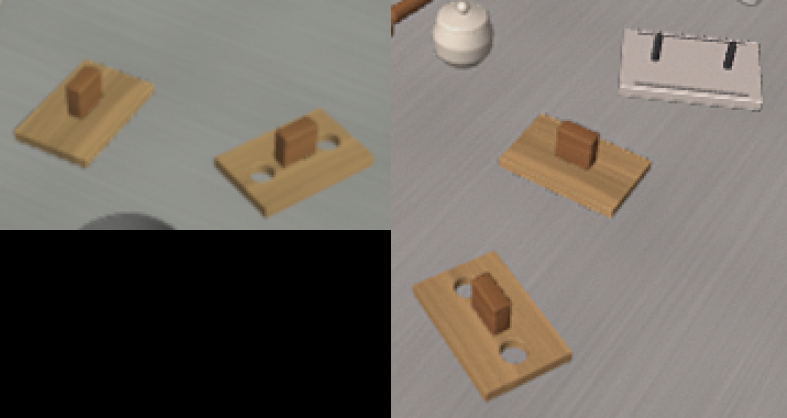

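The enlarged crop shows the board at crop (295,160) and (492,325) with two holes and natural wood colour, so it is the target. The other wooden board has none. The rectangle sizes (about 175x112, press 202x143) and heights match. Next I'll compute the tool-frame shifts.

```bash
cat >> h.py <<'E'
from scipy.spatial.transform import Rotation as Ro
def plan(target, zang_deg):
    """shift cm in tool axes and yaw deg; zang = world heading for tool z (mod 180)"""
    o=manip.get_obs(); q=o['tcp_rot']; R=Ro.from_quat([q[1],q[2],q[3],q[0]]).as_matrix()
    s=R.T@(np.array(target)-o['tcp_pos'])*100
    h=np.degrees(np.arctan2(R[1,2],R[0,2])); d=(zang_deg-h); sg=np.sign(R[2,0])
    ys=[((d*sg+180)%360-180)]; ys.append(ys[0]-180*np.sign(ys[0]))
    print('t',round(o['time_s'],2),'tcp',o['tcp_pos'].round(4),'R\n',R.round(3),'\nzheading',h.round(2),'shift',s.round(2),'yaw',np.round(ys,2),'q6',o['joint_positions'][[0,5]].round(3),'F',o['ft_force'].round(1),'w',round(o['width'],3))
E
python3 - <<'E'
from h import *
plan([.483,.255,.2],64.1)
plan([.498,-.286,.2],116)
E
```

```text
t 0.15 tcp [ 0.1608 -0.5256  0.2306] R
 [[-0.001 -0.956 -0.292]
 [ 0.001 -0.292  0.956]
 [-1.     0.     0.001]] 
zheading 107.0 shift [  3.15 -53.64  65.22] yaw [  42.9 -137.1] q6 [-0.989 -0.285] F [ 0.4 -0.3 -0.3] w 0.996
t 0.15 tcp [ 0.1608 -0.5256  0.2306] R
 [[-0.001 -0.956 -0.292]
 [ 0.001 -0.292  0.956]
 [-1.     0.     0.001]] 
zheading 107.0 shift [  3.08 -39.25  13.05] yaw [ -9. 171.] q6 [-0.989 -0.285] F [ 0.4 -0.3 -0.3] w 0.996
```

Request:
{"fn": "step_arm", "kwargs": {
  "commands": [
    {"translation": [0, -3.6, 4.3], "yaw": -9, "claw": -1},
    {"translation": [0, -7.2, 8.7], "yaw": -18, "claw": -1},
    {"translation": [0, -10.7, 13], "yaw": -27, "claw": -1},
    {"translation": [0, -14.3, 17.4], "yaw": -36, "claw": -1},
    {"translation": [0, -17.9, 21.7], "yaw": -45, "claw": -1},
    {"translation": [0, -21.5, 26.1], "yaw": -54, "claw": -1},
    {"translation": [0, -25, 30.4], "yaw": -63, "claw": -1},
    {"translation": [0, -28.6, 34.8], "yaw": -72, "claw": -1}
  ]
}}

```text
time_s: 1.15
tcp_pos: [0.3326, -0.1074, 0.2312]
tcp_rot: [-0.005, 0.707, -0.004, -0.707]
ft_force: [1.3, -1.0, 0.3]
width: 0.999
```

```bash
python3 - <<'E'
from h import *
plan([.483,.255,.18],64.1)
E
```

```text
t 1.15 tcp [ 0.3326 -0.1074  0.2312] R
 [[ 0.    -0.012 -1.   ]
 [ 0.001 -1.     0.012]
 [-1.    -0.001 -0.   ]] 
zheading 179.3 shift [  5.18 -36.42 -14.59] yaw [115.2 -64.8] q6 [ 0.143 -0.155] F [ 1.3 -1.   0.3] w 0.999
```

Request:
{"fn": "step_arm", "kwargs": {
  "commands": [
    {"translation": [0, -5, -2], "yaw": -9, "claw": -1},
    {"translation": [0, -10, -4], "yaw": -18, "claw": -1},
    {"translation": [0, -15, -6], "yaw": -27, "claw": -1},
    {"translation": [1, -20, -8], "yaw": -36, "claw": -1},
    {"translation": [2, -25, -10], "yaw": -45, "claw": -1},
    {"translation": [3, -30, -12], "yaw": -54, "claw": -1},
    {"translation": [4, -34, -13.6], "yaw": -62, "claw": -1},
    {"translation": [5.2, -36.4, -14.6], "yaw": -64.8, "claw": -1},
    {"translation": [5.2, -36.4, -14.6], "yaw": -64.8, "claw": -1}
  ]
}}

```text
time_s: 2.28
tcp_pos: [0.4826, 0.2557, 0.1776]
tcp_rot: [-0.375, -0.598, -0.376, 0.6]
ft_force: [-0.3, 0.2, -0.1]
width: 1.0
```

```bash
python3 - <<'E'
from h import *
plan([.483,.255,.025],64.1)
d=grab('wrist'); cv2.imwrite('pics/w1.png',d['image'][...,::-1])
W=world(d); ok=d['depth']>0
T=ok&(abs(W[...,2]-.066)<.006)&(np.hypot(W[...,0]-.483,W[...,1]-.255)<.05)
Q=W[T]; rr=cv2.minAreaRect(Q[:,:2].astype(np.float32)); print(len(Q),np.median(Q[:,2]),rr)
T=ok&(abs(W[...,2]-.016)<.005)&(np.hypot(W[...,0]-.483,W[...,1]-.255)<.11)
Q=W[T]; rr=cv2.minAreaRect(Q[:,:2].astype(np.float32)); print(len(Q),np.median(Q[:,2]),rr)
E
```

```text
t 2.27 tcp [0.4826 0.2557 0.1776] R
 [[-0.003  0.9   -0.436]
 [-0.001 -0.436 -0.9  ]
 [-1.    -0.002  0.002]] 
zheading -115.82 shift [15.26  0.1   0.02] yaw [-1.7992e+02  8.0000e-02] q6 [0.773 0.348] F [-0.3  0.2 -0.1] w 1.0
2656 0.06544455018187434 ((0.48227858543395996, 0.2543732523918152), (0.02387404255568981, 0.05121718347072601), 64.47930908203125)
24978 0.01573292892186276 ((0.48127445578575134, 0.2548449635505676), (0.11081765592098236, 0.1713121384382248), 64.21455383300781)
```

View pics/w1.png

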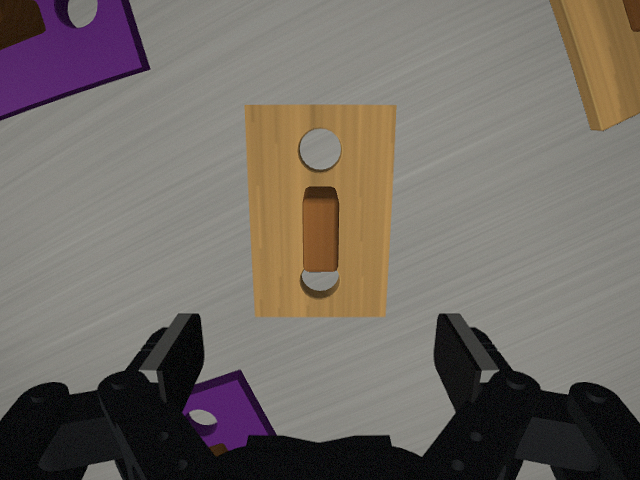

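Wrist view: target grip centred at (320,240), holes at (320,150) and (320,280). The wrist measurement agrees with the other cameras to about 1 mm. Descending.

Request:
{"fn": "step_arm", "kwargs": {
  "commands": [
    {"translation": [5, 0, 0.1], "yaw": 0, "claw": -1},
    {"translation": [9, 0, 0.1], "yaw": 0, "claw": -1},
    {"translation": [12, 0, 0.1], "yaw": 0, "claw": -1},
    {"translation": [14, 0, 0.1], "yaw": 0, "claw": -1},
    {"translation": [15, 0, 0.1], "yaw": 0, "claw": -1},
    {"translation": [15.2, 0, 0.1], "yaw": 0, "claw": -1},
    {"translation": [15.2, 0, 0.1], "yaw": 0, "claw": -1}
  ]
}}

```text
time_s: 3.2
tcp_pos: [0.4825, 0.2543, 0.0276]
tcp_rot: [0.375, 0.599, 0.376, -0.599]
ft_force: [0.1, -0.1, 0.3]
width: 1.0
```

Request:
{"fn": "step_arm", "kwargs": {
  "commands": [
    {"translation": [0, 0, 0], "yaw": 0, "claw": 0},
    {"translation": [0, 0, 0], "yaw": 0, "claw": 0.4},
    {"translation": [0, 0, 0], "yaw": 0, "claw": 1},
    {"translation": [0, 0, 0], "yaw": 0, "claw": 1},
    {"translation": [0, 0, 0], "yaw": 0, "claw": 1},
    {"translation": [0, 0, 0], "yaw": 0, "claw": 1},
    {"translation": [0, 0, 0], "yaw": 0, "claw": 1},
    {"translation": [0, 0, 0], "yaw": 0, "claw": 1}
  ],
  "grip_force": 60
}}

```text
time_s: 4.2
tcp_pos: [0.4827, 0.2544, 0.0279]
tcp_rot: [0.375, 0.599, 0.376, -0.599]
ft_force: [-0.4, 1.1, 4.9]
width: 0.273
```

```bash
python3 - <<'E'
from h import *
plan([.498,-.286,.2],116)
E
```

```text
t 4.2 tcp [0.4827 0.2544 0.0279] R
 [[ 0.     0.9   -0.437]
 [ 0.001 -0.437 -0.9  ]
 [-1.    -0.    -0.001]] 
zheading -115.88 shift [-17.27  24.96  47.94] yaw [128.12 -51.88] q6 [0.772 0.348] F [-0.4  1.1  4.9] w 0.273
```

Gripped at about 23 mm. Lifting.

Request:
{"fn": "step_arm", "kwargs": {
  "commands": [
    {"translation": [-0.5, 0, 0], "yaw": 0, "claw": 1},
    {"translation": [-2, 0, 0], "yaw": 0, "claw": 1},
    {"translation": [-5, 0, 0], "yaw": 0, "claw": 1},
    {"translation": [-9, 0, 0], "yaw": 0, "claw": 1},
    {"translation": [-13, 0, 0], "yaw": 0, "claw": 1},
    {"translation": [-16, 0, 0], "yaw": 0, "claw": 1},
    {"translation": [-17.3, 0, 0], "yaw": 0, "claw": 1},
    {"translation": [-17.3, 0, 0], "yaw": 0, "claw": 1}
  ]
}}

```text
time_s: 5.2
tcp_pos: [0.4826, 0.2544, 0.2011]
tcp_rot: [0.375, 0.6, 0.376, -0.599]
ft_force: [-0.9, 0.1, -3.5]
width: 0.275
```

```bash
python3 - <<'E'
from h import *
plan([.498,-.286,.2],116)
d=grab('wrist'); cv2.imwrite('pics/w2.png',d['image'][...,::-1])
d=grab('side'); cv2.imwrite('pics/s2.png',d['image'][...,::-1])
E
```

```text
t 5.2 tcp [0.4826 0.2544 0.2011] R
 [[ 0.     0.9   -0.437]
 [ 0.002 -0.437 -0.9  ]
 [-1.    -0.    -0.002]] 
zheading -115.89 shift [1.000e-02 2.498e+01 4.794e+01] yaw [128.11 -51.89] q6 [0.771 0.348] F [-0.9  0.1 -3.5] w 0.275
```

View pics/w2.png

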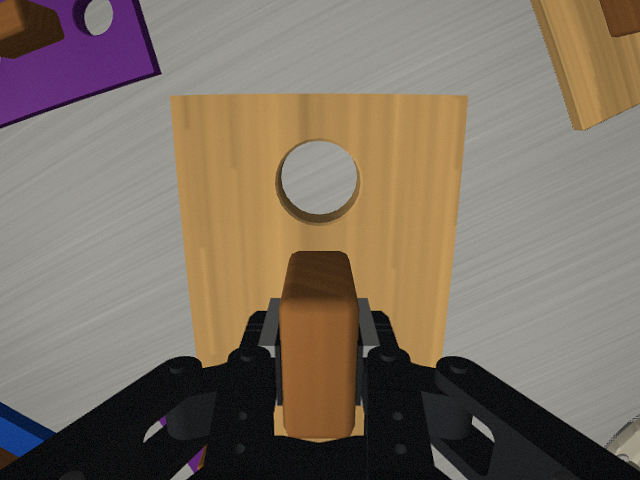

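View pics/s2.png

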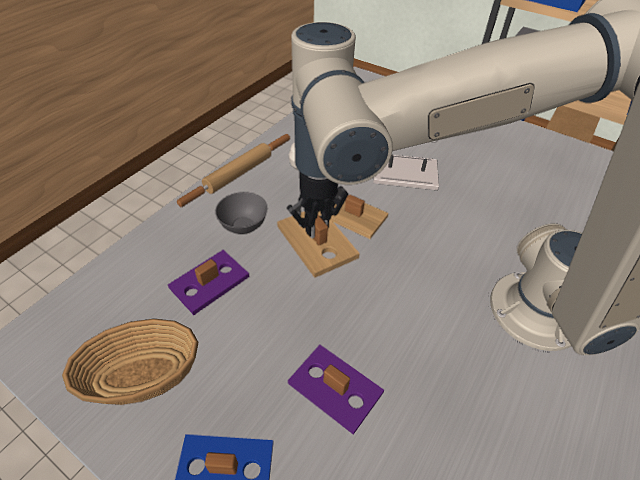

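Board held level, near hole visible at (318,180). Carrying at height toward the press.

Request:
{"fn": "step_arm", "kwargs": {
  "commands": [
    {"translation": [0, 1, 2], "yaw": 5, "claw": 1},
    {"translation": [0, 2.6, 5], "yaw": 13, "claw": 1},
    {"translation": [0, 4.2, 8], "yaw": 21, "claw": 1},
    {"translation": [0, 5.7, 11], "yaw": 29, "claw": 1},
    {"translation": [0, 7.3, 14], "yaw": 37, "claw": 1},
    {"translation": [0, 8.9, 17], "yaw": 45, "claw": 1},
    {"translation": [0, 10.4, 20], "yaw": 53, "claw": 1},
    {"translation": [0, 12, 23], "yaw": 61, "claw": 1},
    {"translation": [0, 13.5, 26], "yaw": 69, "claw": 1},
    {"translation": [0, 15.1, 29], "yaw": 77, "claw": 1}
  ]
}}

```text
time_s: 6.55
tcp_pos: [0.4901, -0.074, 0.1978]
tcp_rot: [0.081, -0.701, 0.081, 0.704]
ft_force: [0.4, 0.1, -2.0]
width: 0.272
```

```bash
python3 - <<'E'
from h import *
plan([.498,-.286,.2],116)
E
```

```text
t 6.55 tcp [ 0.4901 -0.074   0.1978] R
 [[-0.005 -0.228 -0.974]
 [-0.    -0.974  0.228]
 [-1.     0.002  0.005]] 
zheading 166.84 shift [-0.22 20.46 -5.59] yaw [  50.84 -129.16] q6 [ 0.166 -0.396] F [ 0.4  0.1 -2. ] w 0.272
```

Request:
{"fn": "step_arm", "kwargs": {
  "commands": [
    {"translation": [0, 3, -0.8], "yaw": 8, "claw": 1},
    {"translation": [0, 6, -1.6], "yaw": 16, "claw": 1},
    {"translation": [0, 9, -2.5], "yaw": 24, "claw": 1},
    {"translation": [-0.2, 12, -3.3], "yaw": 32, "claw": 1},
    {"translation": [-0.2, 15, -4.1], "yaw": 40, "claw": 1},
    {"translation": [-0.2, 18, -4.9], "yaw": 46, "claw": 1},
    {"translation": [-0.2, 20, -5.5], "yaw": 50, "claw": 1},
    {"translation": [-0.2, 20.5, -5.6], "yaw": 50.8, "claw": 1},
    {"translation": [-0.2, 20.5, -5.6], "yaw": 50.8, "claw": 1}
  ]
}}

```text
time_s: 7.68
tcp_pos: [0.4978, -0.286, 0.1992]
tcp_rot: [0.373, -0.598, 0.375, 0.602]
ft_force: [0.1, -0.6, -3.0]
width: 0.273
```

```bash
cat > m.py <<'E'
from h import *
import sys
plan([.498,-.286,.12],116)
t=sys.argv[1]
for n in ['wrist','scene','side']:
    d=grab(n); cv2.imwrite(f'pics/{n}{t}.png',d['image'][...,::-1]); W=world(d); ok=d['depth']>0
    z0=manip.get_obs()['tcp_pos'][2]
    near=ok&(np.hypot(W[...,0]-.498,W[...,1]+.286)<.13)
    for lab,lo,hi in [('board top',z0-.025,z0+.005),('base',.02,.028)]:
        m=near&(W[...,2]>lo)&(W[...,2]<hi); Q=W[m]
        if len(Q)>50:
            r=cv2.minAreaRect(Q[:,:2].astype(np.float32)); print(n,lab,len(Q),np.median(Q[:,2]).round(4),[np.round(x,4) for x in r])
    m=near&(W[...,2]>.04)&(W[...,2]<.073)
    N,L,S,C=cv2.connectedComponentsWithStats(m.astype(np.uint8))
    for j in range(1,N):
        if S[j,4]>12: print(n,' post?',S[j,4],C[j].round(0),W[L==j].mean(0).round(4))
E
python3 m.py 3
```

```text
t 7.67 tcp [ 0.4978 -0.286   0.1992] R
 [[-0.006 -0.898 -0.439]
 [ 0.    -0.439  0.898]
 [-1.     0.006  0.003]] 
zheading 116.07 shift [ 7.92 -0.06 -0.03] yaw [ 7.0000e-02 -1.7993e+02] q6 [-0.248 -0.868] F [ 0.1 -0.6 -3. ] w 0.273
wrist board top 57685 0.1872 [array([ 0.4925, -0.288 ]), array([0.1593, 0.1112]), np.float64(26.1032)]
wrist base 5437 0.0236 [array([ 0.4519, -0.3102]), array([0.0978, 0.1386]), np.float64(25.7527)]
wrist  post? 261 [315. 153.] [ 0.4502 -0.3109  0.064 ]
scene board top 1075 0.1867 [array([ 0.5015, -0.2847]), array([0.1821, 0.1129]), np.float64(26.3763)]
scene base 1308 0.0239 [array([ 0.5012, -0.287 ]), array([0.2044, 0.1422]), np.float64(25.5416)]
scene  post? 30 [202. 178.] [ 0.4551 -0.3089  0.0556]
scene  post? 30 [194. 198.] [ 0.5481 -0.2639  0.0557]
side board top 1288 0.1876 [array([ 0.4972, -0.2844]), array([0.1716, 0.1209]), np.float64(25.9401)]
side base 1596 0.0235 [array([ 0.4975, -0.2845]), array([0.2012, 0.1453]), np.float64(26.0454)]
side  post? 30 [391. 159.] [ 0.5439 -0.2594  0.0559]
side  post? 33 [424. 163.] [ 0.4502 -0.3058  0.0545]
```

View pics/wrist3.png

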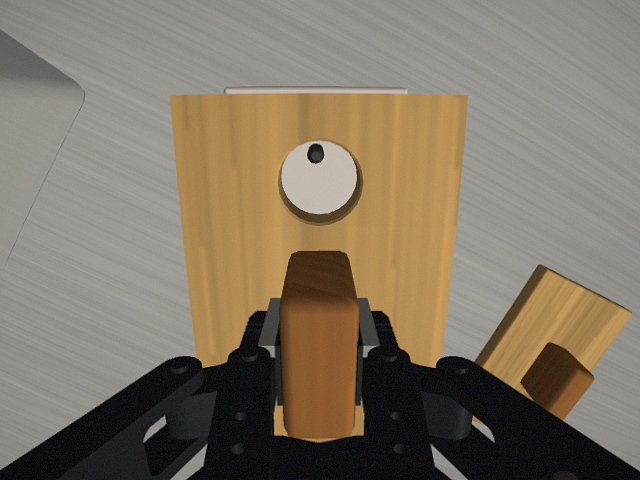

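View pics/side3.png

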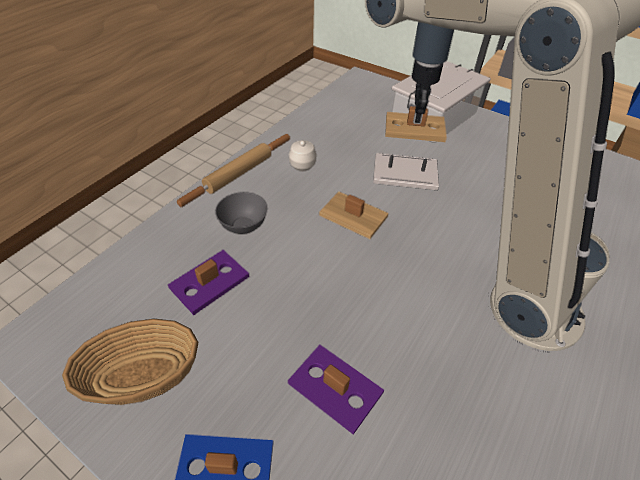

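The post appears through the near hole at (315,153). Same-camera measurements (side view) of board and base centres agree within 1 mm. Lowering to just above the tips; then I'll check.

Request:
{"fn": "step_arm", "kwargs": {
  "commands": [
    {"translation": [2, 0, 0], "yaw": 0, "claw": 1},
    {"translation": [4, -0.1, 0], "yaw": 0, "claw": 1},
    {"translation": [6, -0.1, 0], "yaw": 0, "claw": 1},
    {"translation": [7.5, -0.1, 0], "yaw": 0, "claw": 1},
    {"translation": [8.5, -0.1, 0], "yaw": 0, "claw": 1},
    {"translation": [9, -0.1, 0], "yaw": 0, "claw": 1},
    {"translation": [9, -0.1, 0], "yaw": 0, "claw": 1}
  ]
}}

```text
time_s: 8.7
tcp_pos: [0.4986, -0.2852, 0.1099]
tcp_rot: [0.373, -0.599, 0.375, 0.602]
ft_force: [-0.1, -0.5, -2.6]
width: 0.273
```

```bash
python3 m.py 4; python3 - <<'E'
from h import *
a=load('side')['image'][120:220,350:470]; b=load('scene')['image'][140:240,150:270]
cv2.imwrite('pics/c4.png',cv2.resize(np.hstack([a,b]),None,fx=3.2,fy=3.2,interpolation=3)[...,::-1])
E
```

```text
t 8.7 tcp [ 0.4986 -0.2852  0.1099] R
 [[-0.005 -0.898 -0.44 ]
 [-0.    -0.441  0.898]
 [-1.     0.005  0.002]] 
zheading 116.14 shift [-1.01  0.09 -0.05] yaw [ 1.4000e-01 -1.7986e+02] q6 [-0.246 -0.869] F [-0.1 -0.5 -2.6] w 0.273
wrist board top 57722 0.0979 [array([ 0.4934, -0.2869]), array([0.1598, 0.1113]), np.float64(26.0882)]
wrist base 9449 0.0236 [array([ 0.4435, -0.3144]), array([0.0789, 0.1397]), np.float64(25.7409)]
wrist  post? 560 [314. 166.] [ 0.4501 -0.3108  0.0636]
scene board top 1024 0.0976 [array([ 0.5008, -0.2843]), array([0.1795, 0.1126]), np.float64(26.1258)]
scene base 826 0.0246 [array([ 0.5026, -0.2859]), array([0.201 , 0.1419]), np.float64(25.9361)]
scene  post? 16 [195. 200.] [ 0.5487 -0.2629  0.0503]
side board top 1222 0.0979 [array([ 0.4979, -0.2829]), array([0.1728, 0.1194]), np.float64(25.4112)]
side base 1202 0.0233 [array([ 0.497 , -0.2833]), array([0.2031, 0.146 ]), np.float64(24.4248)]
```

View pics/wrist4.png

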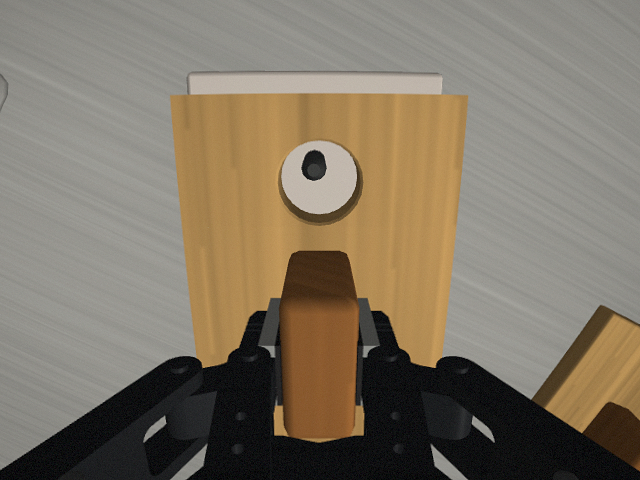

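View pics/c4.png

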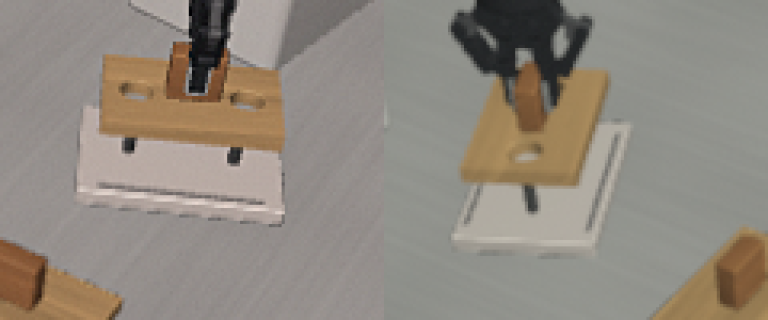

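The post tip is at (314,170) and the hole centre at (319,179). The row converges as the board descends, while the column is about 2 mm off, so I'm correcting by -1.5 mm along tool z on the way down.

Request:
{"fn": "step_arm", "kwargs": {
  "commands": [
    {"translation": [0, 0, -0.15], "yaw": 0, "claw": 1},
    {"translation": [0.8, 0, -0.15], "yaw": 0, "claw": 1},
    {"translation": [1.6, 0, -0.15], "yaw": 0, "claw": 1},
    {"translation": [2.4, 0, -0.15], "yaw": 0, "claw": 1},
    {"translation": [3.0, 0, -0.15], "yaw": 0, "claw": 1},
    {"translation": [3.0, 0, -0.15], "yaw": 0, "claw": 1}
  ]
}}

```text
time_s: 9.6
tcp_pos: [0.499, -0.2866, 0.0798]
tcp_rot: [0.373, -0.598, 0.375, 0.602]
ft_force: [0.0, -0.3, -3.0]
width: 0.277
```

```bash
python3 m.py 5
```

```text
t 9.6 tcp [ 0.499  -0.2866  0.0798] R
 [[-0.006 -0.898 -0.44 ]
 [-0.    -0.44   0.898]
 [-1.     0.005  0.002]] 
zheading 116.13 shift [-4.02  0.09  0.11] yaw [ 1.3000e-01 -1.7987e+02] q6 [-0.249 -0.867] F [ 0.  -0.3 -3. ] w 0.277
wrist board top 58454 0.0678 [array([ 0.4935, -0.2885]), array([0.159 , 0.1111]), np.float64(26.1341)]
wrist base 12135 0.0236 [array([ 0.4787, -0.2968]), array([0.1578, 0.1396]), np.float64(25.78)]
wrist  post? 56569 [319. 206.] [ 0.4615 -0.3041  0.0676]
wrist  post? 790 [316. 175.] [ 0.45   -0.3108  0.0634]
wrist  post? 315 [279. 422.] [ 0.5622 -0.2759  0.067 ]
wrist  post? 299 [358. 421.] [ 0.5455 -0.2419  0.067 ]
wrist  post? 61 [318. 440.] [ 0.5636 -0.2542  0.0671]
scene board top 1011 0.0676 [array([ 0.503 , -0.2847]), array([0.1834, 0.1157]), np.float64(26.1033)]
scene base 593 0.0245 [array([ 0.5027, -0.2857]), array([0.2048, 0.1406]), np.float64(25.7141)]
scene  post? 989 [198. 190.] [ 0.52   -0.2709  0.0661]
side board top 1192 0.0679 [array([ 0.4988, -0.2847]), array([0.1722, 0.1212]), np.float64(26.8518)]
side base 821 0.0233 [array([ 0.4974, -0.2839]), array([0.2014, 0.1463]), np.float64(25.4804)]
side  post? 1210 [408. 161.] [ 0.4925 -0.2707  0.0661]
```

View pics/wrist5.png

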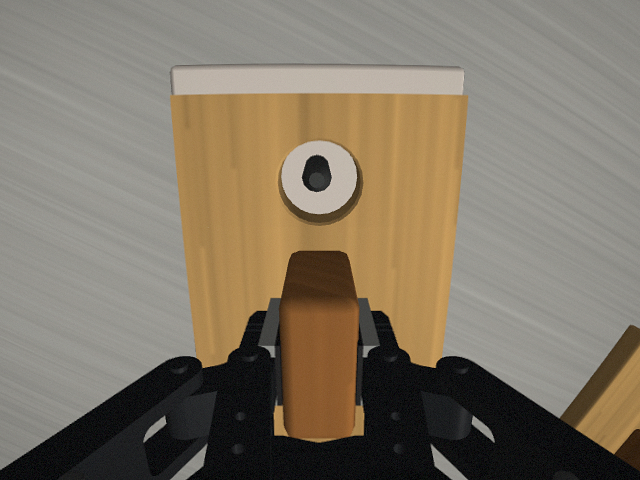

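The post is inside the hole (tip (317,180), hole centre (319,178)) with no contact force. Lowering to just above the base.

Request:
{"fn": "step_arm", "kwargs": {
  "commands": [
    {"translation": [0.8, 0, -0.05], "yaw": 0, "claw": 1},
    {"translation": [1.6, 0, -0.05], "yaw": 0, "claw": 1},
    {"translation": [2.2, 0, -0.05], "yaw": 0, "claw": 1},
    {"translation": [2.5, 0, -0.05], "yaw": 0, "claw": 1},
    {"translation": [2.5, 0, -0.05], "yaw": 0, "claw": 1}
  ]
}}

```text
time_s: 10.38
tcp_pos: [0.4997, -0.2873, 0.0556]
tcp_rot: [0.373, -0.599, 0.375, 0.601]
ft_force: [-0.5, 0.1, -1.7]
width: 0.271
```

Request:
{"fn": "step_arm", "kwargs": {
  "commands": [
    {"translation": [0.1, 0, 0], "yaw": 0, "claw": 1},
    {"translation": [0.2, 0, 0], "yaw": 0, "claw": 1},
    {"translation": [0.25, 0, 0], "yaw": 0, "claw": 1},
    {"translation": [0.25, 0, 0], "yaw": 0, "claw": 1}
  ]
}}

```text
time_s: 10.88
tcp_pos: [0.4997, -0.2873, 0.0531]
tcp_rot: [0.373, -0.599, 0.375, 0.601]
ft_force: [-0.0, -0.2, -2.9]
width: 0.276
```

```bash
python3 m.py 6
```

```text
t 10.88 tcp [ 0.4997 -0.2873  0.0531] R
 [[-0.004 -0.898 -0.441]
 [-0.001 -0.441  0.898]
 [-1.     0.004  0.001]] 
zheading 116.14 shift [-6.69  0.12  0.19] yaw [ 1.4000e-01 -1.7986e+02] q6 [-0.249 -0.866] F [-0.  -0.2 -2.9] w 0.276
wrist board top 57913 0.041 [array([ 0.4938, -0.2894]), array([0.158 , 0.1113]), np.float64(26.2742)]
wrist base 25096 0.0236 [array([ 0.4977, -0.2879]), array([0.1996, 0.1405]), np.float64(25.8572)]
wrist  post? 55299 [319. 208.] [ 0.4624 -0.3045  0.0422]
wrist  post? 1131 [319. 184.] [ 0.4499 -0.3109  0.0633]
wrist  post? 236 [279. 421.] [ 0.5626 -0.2767  0.0406]
wrist  post? 224 [358. 421.] [ 0.5457 -0.2428  0.0406]
wrist  post? 55 [320. 440.] [ 0.5438 -0.2642  0.0641]
scene board top 1038 0.0407 [array([ 0.5063, -0.2811]), array([0.1922, 0.1337]), np.float64(25.4425)]
scene base 412 0.0245 [array([ 0.5022, -0.2862]), array([0.2013, 0.1413]), np.float64(25.9727)]
scene  post? 653 [199. 195.] [ 0.517  -0.2704  0.0458]
side board top 1159 0.0403 [array([ 0.4926, -0.286 ]), array([0.1845, 0.1202]), np.float64(26.0207)]
side base 493 0.0232 [array([ 0.4967, -0.2823]), array([0.2006, 0.1439]), np.float64(25.6156)]
side  post? 720 [407. 165.] [ 0.4926 -0.2773  0.0455]
```

Request:
{"fn": "step_arm", "kwargs": {
  "commands": [
    {"translation": [0.05, 0, 0], "yaw": 0, "claw": 1},
    {"translation": [0.1, 0, 0], "yaw": 0, "claw": 1},
    {"translation": [0.1, 0, 0], "yaw": 0, "claw": 1}
  ]
}}

```text
time_s: 11.4
tcp_pos: [0.4998, -0.2873, 0.0523]
tcp_rot: [0.373, -0.599, 0.375, 0.601]
ft_force: [-1.1, -0.2, -0.7]
width: 0.272
```

Request:
{"fn": "step_arm", "kwargs": {
  "commands": [
    {"translation": [0.05, 0, 0], "yaw": 0, "claw": 1},
    {"translation": [0.05, 0, 0], "yaw": 0, "claw": 1}
  ]
}}

```text
time_s: 11.65
tcp_pos: [0.4997, -0.2874, 0.0521]
tcp_rot: [0.373, -0.599, 0.375, 0.601]
ft_force: [-2.1, 1.3, 0.9]
width: 0.275
```

Contact is building gently: the force went from -3 N to about +1 N. A little more, then open.

Request:
{"fn": "step_arm", "kwargs": {
  "commands": [
    {"translation": [0.07, 0, 0], "yaw": 0, "claw": 1},
    {"translation": [0.07, 0, 0], "yaw": 0, "claw": 1}
  ]
}}

```text
time_s: 11.9
tcp_pos: [0.4996, -0.2875, 0.0519]
tcp_rot: [0.373, -0.599, 0.375, 0.601]
ft_force: [-5.3, 1.3, 4.9]
width: 0.27
```

```bash
python3 m.py 7|egrep "top|base|tcp|F "; python3 - <<'E'
from h import *
a=load('side')['image'][120:220,350:470]; b=load('scene')['image'][140:240,150:270]
cv2.imwrite('pics/c7.png',cv2.resize(np.hstack([a,b]),None,fx=3.2,fy=3.2,interpolation=3)[...,::-1])
E
```

```text
t 11.9 tcp [ 0.4996 -0.2875  0.0519] R
zheading 116.16 shift [-6.81  0.11  0.21] yaw [ 1.6000e-01 -1.7984e+02] q6 [-0.249 -0.866] F [-5.3  1.3  4.9] w 0.27
wrist board top 57744 0.0397 [array([ 0.4936, -0.2897]), array([0.1576, 0.1111]), np.float64(26.3273)]
wrist base 25979 0.0236 [array([ 0.4974, -0.288 ]), array([0.1989, 0.1403]), np.float64(25.8389)]
scene board top 1076 0.0392 [array([ 0.5054, -0.282 ]), array([0.1985, 0.1375]), np.float64(25.4992)]
scene base 406 0.0245 [array([ 0.5011, -0.2875]), array([0.2023, 0.1416]), np.float64(25.5101)]
side board top 1141 0.0392 [array([ 0.4997, -0.2769]), array([0.1793, 0.1329]), np.float64(25.9346)]
side base 511 0.0233 [array([ 0.4968, -0.2836]), array([0.2011, 0.1445]), np.float64(25.8234)]
```

View pics/c7.png

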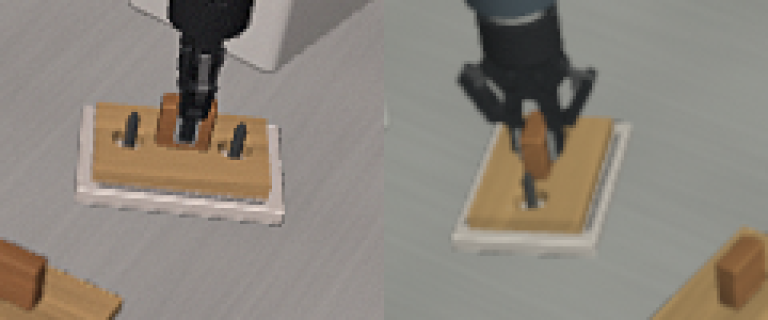

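Both posts come through the holes, at (130,128) and (238,140) in the crop, and the board top is at 0.0397 m against an expected 0.040. Releasing.

Request:
{"fn": "step_arm", "kwargs": {
  "commands": [
    {"translation": [0, 0, 0], "yaw": 0, "claw": 0.4},
    {"translation": [0, 0, 0], "yaw": 0, "claw": 0.2},
    {"translation": [0, 0, 0], "yaw": 0, "claw": -0.2},
    {"translation": [0, 0, 0], "yaw": 0, "claw": -0.6},
    {"translation": [0, 0, 0], "yaw": 0, "claw": -1},
    {"translation": [0, 0, 0], "yaw": 0, "claw": -1},
    {"translation": [0, 0, 0], "yaw": 0, "claw": -1}
  ]
}}

```text
time_s: 12.92
tcp_pos: [0.4996, -0.2875, 0.0519]
tcp_rot: [0.373, -0.599, 0.375, 0.601]
ft_force: [-1.0, -0.1, -0.0]
width: 1.0
```

Request:
{"fn": "step_arm", "kwargs": {
  "commands": [
    {"translation": [-1, 0, 0], "yaw": 0, "claw": -1},
    {"translation": [-3, 0, 0], "yaw": 0, "claw": -1},
    {"translation": [-6, 0, 0], "yaw": 0, "claw": -1},
    {"translation": [-10, 0, 0], "yaw": 0, "claw": -1},
    {"translation": [-14, 0, 0], "yaw": 0, "claw": -1},
    {"translation": [-15, 0, 0], "yaw": 0, "claw": -1},
    {"translation": [-15, 0, 0], "yaw": 0, "claw": -1},
    {"translation": [-15, 0, 0], "yaw": 0, "claw": -1}
  ]
}}

```text
time_s: 13.92
tcp_pos: [0.4995, -0.2869, 0.2006]
tcp_rot: [0.373, -0.598, 0.375, 0.602]
ft_force: [-0.7, 1.1, -0.3]
width: 1.003
```

```bash
python3 - <<'E'
from h import *
plan([.498,-.286,.2],116)
for n in ['wrist','side','scene']:
    d=grab(n); cv2.imwrite(f'pics/{n}8.png',d['image'][...,::-1]); 
d=load('wrist');W=world(d); ok=d['depth']>0
for lo,hi in [(.034,.046),(.02,.028)]:
    m=ok&(W[...,2]>lo)&(W[...,2]<hi)&(np.hypot(W[...,0]-.498,W[...,1]+.286)<.13)
    Q=W[m]; A=np.c_[Q[:,:2]-[.498,-.286],np.ones(len(Q))]; print(len(Q),np.median(Q[:,2]),'plane',np.linalg.lstsq(A,Q[:,2],rcond=None)[0].round(4),cv2.minAreaRect(Q[:,:2].astype(np.float32)))
E
```

```text
t 13.93 tcp [ 0.4995 -0.2869  0.2006] R
 [[-0.006 -0.898 -0.441]
 [-0.    -0.441  0.898]
 [-1.     0.005  0.002]] 
zheading 116.15 shift [0.06 0.1  0.15] yaw [ 1.5000e-01 -1.7985e+02] q6 [-0.249 -0.866] F [-0.7  1.1 -0.3] w 1.003
25092 0.03964900089444959 plane [-0.0005 -0.0013  0.0396] ((0.49942439794540405, -0.28702789545059204), (0.1710466742515564, 0.11086418479681015), 26.28287124633789)
11873 0.023641994660715204 plane [ 0.0001 -0.0012  0.0236] ((0.4976356625556946, -0.2879621982574463), (0.199987530708313, 0.14070075750350952), 25.87088394165039)
```

View pics/wrist8.png

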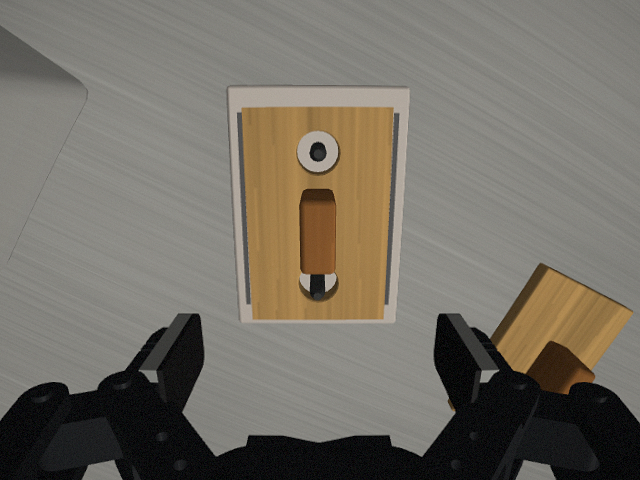

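View pics/side8.png

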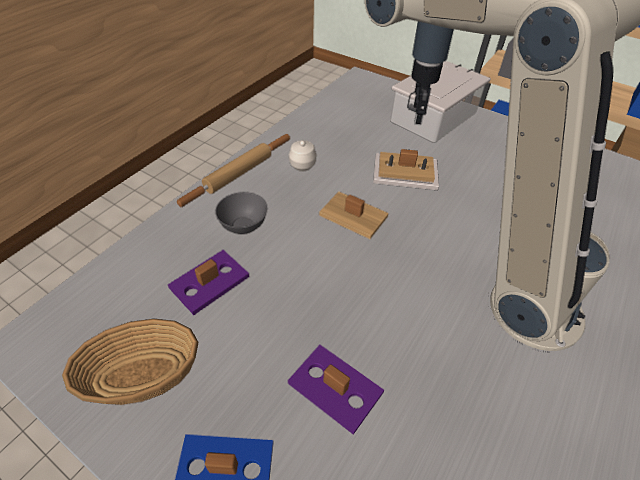

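Both posts, at wrist (318,152) and (318,288), stand in the holes. The board lies level with its top 16.0 mm above the base, and the bystanders are unmoved. Handing in.

```bash
python3 -c "
from bench import job; print(job.finish_job())"
```

```text
the job is handed in; nothing more can be done
None
```

The natural-wood board with two holes is on the press, lowered over both posts until it made gentle contact (about 5 N), then released. The arm is clear above it. The job took about 14 s of the 48 s allowed.

- **Seating:** in the last wrist view the board top is 16.0 mm above the base top, which equals the board's thickness, and its tilt matches the base's. Both posts stand in their holes, with the board centre about 2 mm from the base centre.
- **Bystanders:** the solid board, the sugar pot and the purple and blue look-alikes looked unmoved in the last side view. I judged that by eye and did not re-measure them.
- **Disagreements:** the scene and side cameras differed by 1 to 4 mm on the board, base and posts. That is roughly the calibration error plus the cameras seeing only the near faces. I used the wrist view for the final alignment and made one 1.5 mm sideways correction there. No check failed.

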